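# Seat and clamp a sharpening stone in its bench holder

### The job

Set up the sharpening stone for use: with the fingertips, push the stone back over the bed of its holder until its long side lies flush along the rear rail; then flip the clamp lever over past centre, away from the stone, until it snaps down and the clamp holds the stone against the end stop. Do it all by pushing: do not lift or tip the stone, leave the lever open until the stone is flush, and leave the timer, the sauce cup and the peeler where they are.

Things in the scene. Friction and masses are not known exactly. Their poses are not given: they have to be found in the camera images.
- stone_holder: Steel stone holder, fixed on the bench. Origin on the bench top below the middle of the stone's seated place; +x to the rear rail, +y along the stone to the end stop, z up. Bed 112 x 202 mm (x -72 to +40, y -101 to +101), top at z = 8 mm, with two rubber bearers along x at y = -55 and +55, tops at z = 14 mm. A toggle clamp is on a base arm at its -y end (x -28 to +28, y -221 to -95).
- rear_rail (a point): Middle of the front face's top edge of the rear rail, at (25, 0, 28) mm in the holder's frame; the rail is 148 mm long along y and 8 mm thick. A stone flush with it has its origin at holder x = 0.
- end_stop (a point): Middle of the face of the end stop, at (-12, 75, 28) mm in the holder's frame; the stop spans x -54 to +30 mm, 10 mm thick, top at z = 35 mm. A clamped stone has its origin at holder y = 0.
- stone: The sharpening stone, a loose tan and grey block 50 x 150 x 26 mm (x, y, z), 0.26 to 0.4 kg; origin at the centre of its underside, y along its length as the holder's. It lies on the bearers (underside at 14 mm, top at 40 mm), 10 to 40 mm short of the rear rail, a little askew, 4 to 8 mm off the end stop: the clamp itself closes that gap. Sliding it takes 2 to 4 N.
- clamp_lever (a joint): Clamp lever angle about the holder's x axis through clamp_pivot. 0 = open: handle up, leaning 22 degrees from vertical towards the stone, on its stop. Grows as the handle swings away from the stone (to holder -y) and down; 1.48 = dead centre (handle 27 degrees above level); 1.73 = closed on its stop (13 degrees above level), pointing away from the stone. Past dead centre it snaps shut.
- clamp_pivot (a point): Point on the lever's pivot axis, at (0, -192, 30) mm in the holder's frame; fixed to the holder. The plunger guide between pivot and stone (y -125 to -105 mm) is 44 mm high.
- lever_grip (a point): Centre of the lever's black grip, on its axis, 85 mm from the pivot. The grip is a round bar 19 mm thick with round ends, from 41 to 115 mm from the pivot; below it the lever is an 11 mm steel rod. From about 0.9 rad on it presses the stone and needs 2 to 4 N here, square to the handle, until dead centre.
- clamp_pad: Black rubber pad 19 mm across on the clamp's plunger, facing the stone 30 mm above the bench; origin at the centre of its front face. Open, the face is 16 mm from the end of the clamped stone; the plunger moves 20 mm, the pad gives up to 4 mm on its spring (14 N per mm), so a clamped stone is held with about 40 N.
- timer: Bystander: white wind-up timer, 66 mm across, 53 mm high, loose, on the bench behind the rear rail. Origin at the centre of its underside. Not to be moved.
- ramekin: Bystander: small steel sauce cup, 65 mm across, 37 mm high, loose, on the bench behind the clamp. Origin at the centre of its underside. Not to be moved.
- peeler: Bystander: peeler with black handle, 170 x 25 x 18 mm (x long), loose, lying on the bench in front of the holder. Origin at the centre of its underside. Not to be moved.
There are look-alikes about, which are no part of the job. Of the things like the stone, leave any that is red; of the rest the larger one is meant.

How it is judged (in metres and radians):
On the way, in this order (a step that is already met when the one before it is completed fails the run):
1. the stone lies flush along the rear rail while the clamp lever is still open (x of stone in the frame of stone_holder above -0.0025 m and angle between the y axis of stone and the y axis of stone_holder, either way round below 0.03 rad and value of joint clamp_lever below 0.3 rad), for 0.2 s.
2. the lever has snapped past centre onto its closed stop and the pad presses on the stone (value of joint clamp_lever above 1.66 rad and contact force between clamp_pad and stone above 20 N), for 0.2 s.
At the end, for the whole second after the job is handed in: The lever rests closed past dead centre (above 1.66 rad), its pad presses on the stone with more than 20 N, and the stone lies flat on the bearers at rest, within 3 mm of the rear rail, within 2 mm of the end stop and within 0.03 rad of square; robot clear (all of step 2 and x of stone in the frame of stone_holder above -0.003 m and y of stone in the frame of stone_holder above -0.002 m and angle between the y axis of stone and the y axis of stone_holder, either way round below 0.03 rad and z of stone in the frame of stone_holder below 0.017 m and angle between stone's own z axis and vertical below 0.04 rad and linear speed of stone below 0.01 m/s); the robot touches nothing.
It fails at once if the stone is lifted or tipped off its bearers (z of stone in the frame of stone_holder above 0.02 m or angle between stone's own z axis and vertical above 0.15 rad).
It fails at once if the lever is closed before the stone is flush with the rear rail (value of joint clamp_lever above 0.8 rad and x of stone in the frame of stone_holder below -0.006 m).
It fails at once if a bystander is moved (distance of any of timer, ramekin, peeler from where it was at the start of the episode above 0.015 m).
It also fails if it takes over 51 s, if anything falls off the work surface, if the arm or the gripper's body presses on something with over 40 N, if the wrist force passes 120 N, or if a joint passes its speed limit or range.

### The arm

A 6-joint arm with a two-finger parallel gripper is mounted at the origin on a cart in front of the work surface, level with it; the furniture and walls round the work are solid. World frame = base frame: x ahead of the robot, y to its left, z up, the work surface at z = 0. Lengths are in m, angles in degrees, forces in N, time in s.
With the tool pointing down it reaches from about 0.25 to 0.8 m from the base axis. Payload 8.5 kg.
Tool frame: the origin (TCP) lies where the fingers leave the gripper's body, on its centre line; the fingertips stand 73 mm ahead of it and the grasp point (between the pads) lies 54 mm ahead of it; z points along the fingers, y is the direction in which the jaws open and shut (so a half turn about z gives the same grasp; the last joint's range is limited). The gripper opens to 85 mm and grips with 20 to 120 N. Pads are 22 mm wide; open, the fingers measure 114 mm over their backs; the gripper's body (76 mm by 85 mm) begins 54 mm behind the grasp point. The pads swing forward as they close: fully open they stand 13 mm farther back than shut.
Start: joints at [-69.041, 13.648, -0.773, 75.585, 0, 90], TCP at [0.188, -0.49, 0.304] pointing down, gripper open.
Joint ranges: [-152.45, 152.45], [-59.26, 108.67], [-65.41, 83.53], [-104.44, 129.93], [-82.83, 76.93], [-180, 180]. Speed limits (degrees/s): [127.2, 127.2, 159.86, 180, 180, 180].

### API

Orientations are given as a 3x3 rotation matrix whose columns are the frame's x, y, z axes.
In Python, from station import robot gives the robot as it stands.
- The arm moves only by the tool send_rows, never from a script. Its argument "increments" is text: rows parted by semicolons, each of 4 numbers parted by spaces: the shift along the world's x, y, z in mm, then the turn about the world's z in rad. A call has 1 to 8 rows; each row is the pose to reach, as a shift and turn from the pose measured when the call began; what a row does not reach only later rows make up. A row lasts 1/10 s, in which the tool goes at most 50 mm and 8.59 degrees, less where a joint would pass 70% of its speed; a pose out of reach is approached as far as the arm can. A call with a gripper value outside its range is refused whole. "claw" is the closure, from -1 (fully open) to 1 (shut), set as the call begins (left out, the last holds). The fingers move at their own pace and stop on an object; "squeeze" is the grip in N (left out, the last holds). Time passes only in rows, so rows that repeat a pose let the fingers close. It gives the time, the measured TCP pose, the force and the opening at its end, in the units of the state.
- robot.state(): the state, without advancing time (a new reading comes with each control period).
- robot.camera(name): name is "scene" or "top" or "wrist"; returns a dict with "color" (420x560x3 uint8, red, green, blue), "K" (3x3 intrinsics, pixels), "rvec" (rotation vector, rad) and "tvec" (3), from world to camera coordinates, as OpenCV has them; the wrist camera has in their place "hand_eye" (4x4, takes a point from camera to tool coordinates, whose origin is the TCP and whose axes are the flange's). Camera axes: x right, y down, z forward; pixel columns grow to the right and rows downward; lengths in m; the calibration is good to about 2 mm. A picture is of the moment at which its call begins: read the wrist's pose just before it. There is no depth.
- robot.sign_off(): hands the job in, once; it reports no verdict.
The state is a dict: "time": time; "q": joint angles; "joint_velocities": joint speeds; "effort": joint torques, N m; "position": TCP position; "tool_rot": TCP orientation; "ft_force": force on the tool from outside, world axes, zero at the start; "wrist_torque": the same for the moment, N m; "width": opening from 0.0 (shut) to 1.0 (fully open).
Only numpy, scipy, OpenCV 4.12 (cv2) and the standard library are available. Lean on these libraries where they do the work, as an engineer would, in place of code of your own. Each camera call takes 0.05 s, during which the arm holds its last target. There are 200 camera calls.

## Working session

There is one attempt and no reset: what is moved stays moved. The work goes in short steps, Python scripts to look and compute and a tool call to move; the robot and the scene stay as the last step left them, time stands still between calls to the robot, and variables do not carry over. Pictures are saved under pics/ and viewed, on a budget of 10 in all, crops included, one or two more only if the job needs it, and the job is handed in when it is done.

Besides the shell and the picture viewer there is one more tool, called after "Request:" by a JSON object that holds its "name" and its "arguments". send_rows: Moves the arm, as the interface text tells. Its arguments: {"type":"object","properties":{"increments":{"type":"string"},"claw":{"type":"number"},"squeeze":{"type":"number"}},"required":["increments"]}

```bash
mkdir -p pics
cat > h.py <<'E'
import numpy as np, cv2
from station import robot
def cam(n):
    c=robot.camera(n); c['R']=cv2.Rodrigues(np.array(c['rvec'],float))[0] if 'rvec' in c else None
    return c
def ray(c,u,v,z):
    d=c['R'].T@np.linalg.solve(c['K'],[u,v,1.]); o=-c['R'].T@np.array(c['tvec'],float).ravel()
    return o+d*(z-o[2])/d[2]
def proj(c,p):
    return cv2.projectPoints(np.array(p,float).reshape(-1,1,3),np.array(c['rvec'],float),np.array(c['tvec'],float),np.array(c['K'],float),None)[0].reshape(-1,2)
def save(c,n): cv2.imwrite('pics/'+n,cv2.cvtColor(c,cv2.COLOR_RGB2BGR))
E
python3 - <<'E'
from h import *
import pickle
for n in('scene','top'):
    c=cam(n); pickle.dump(c,open(n+'.pkl','wb')); save(cv2.resize(c['color'],(800,600)),n+'0.png')
    print(n,-c['R'].T@np.array(c['tvec']).ravel(),c['R'][2])
print(robot.state())
E
```

```text
scene [ 0.27951572 -0.55313597  0.86948074] [ 0.29379224  0.5595676  -0.77496465]
top [ 0.43061613 -0.007231    0.97107721] [ 0.14169633  0.01144412 -0.98984402]
{'time': 0.1, 'q': array([-6.90420237e+01,  1.36754528e+01, -8.11698936e-01,  7.55850263e+01,
        6.14208377e-04,  9.00007817e+01]), 'joint_velocities': array([-0.04473401, -0.04526615,  0.07237605,  0.02758921, -0.0055896 ,
       -0.00987152]), 'effort': array([ 1.59923738e-04, -5.39718997e+01,  3.47000635e+01,  1.33438816e-02,
       -5.42630653e-05, -9.88954838e-06]), 'position': array([ 0.18768374, -0.48999975,  0.3033636 ]), 'tool_rot': array([[ 9.33847905e-01,  3.57670093e-01, -4.40578363e-04],
       [ 3.57670364e-01, -9.33847160e-01,  1.18023739e-03],
       [ 1.07027632e-05, -1.25974404e-03, -9.99999206e-01]]), 'ft_force': array([ 0.21451668,  0.75126071, -0.33301015]), 'wrist_torque': array([ 0.02976203, -0.07950815, -0.01994893]), 'width': 0.9972134402010373}
```

View pics/top0.png

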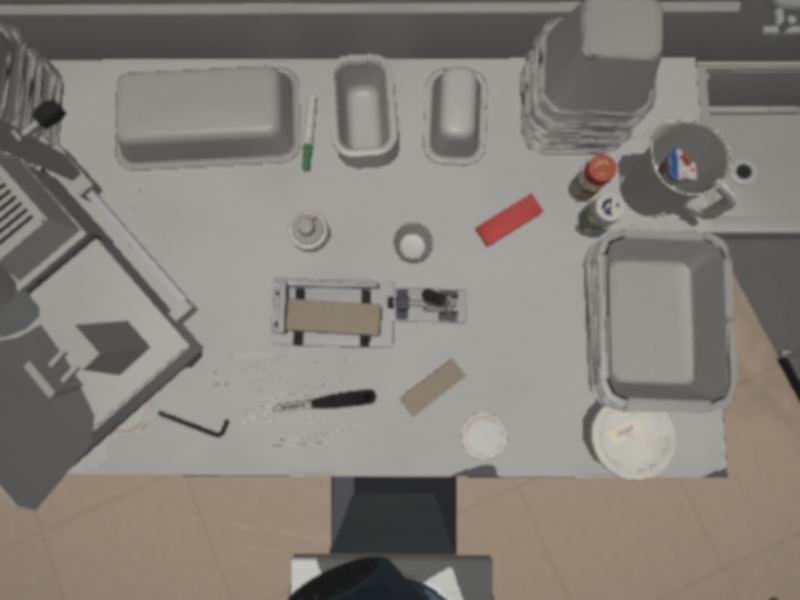

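View pics/scene0.png

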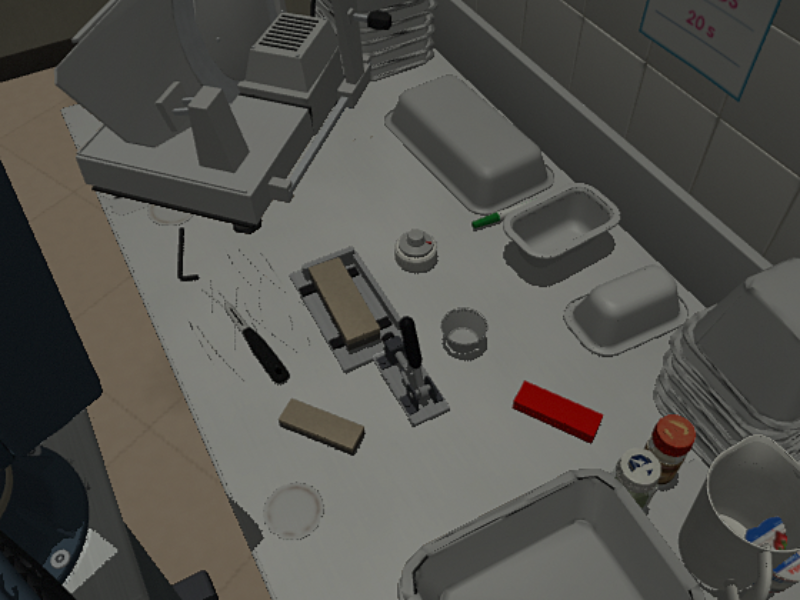

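Stone candidates in the top view (800x600): tan block in the holder (333,317), small tan block on the bench (432,387) and red block (510,219). The one in the holder fits, since it is the larger of the two that aren't red and lies on the bearers. The timer is at (308,230), the cup at (412,243) and the peeler at (340,400). I'll confirm with a crop.

Run:
```python
from h import *
import pickle
c=pickle.load(open('top.pkl','rb')); im=c['color']
# crop native cols 180-335 rows 185-255 
save(cv2.resize(im[185:290,180:335],None,fx=5,fy=5,interpolation=cv2.INTER_CUBIC),'crop.png')
hsv=cv2.cvtColor(im,cv2.COLOR_RGB2HSV)
m=((hsv[...,1]>50)&(hsv[...,0]<30)).astype(np.uint8); m[300:]=0; m[:,:150]=0
m=cv2.morphologyEx(m,cv2.MORPH_OPEN,np.ones((3,3)))
for k in cv2.findContours(m,0,2)[0]:
    if cv2.contourArea(k)>200:
        r=cv2.minAreaRect(k); b=cv2.boxPoints(r); z=.04 if r[0][0]<280 else .02
        P=np.array([ray(c,*p,z) for p in b]); print(np.round(r[0],1),P.round(4)[:,:2].tolist(), P.mean(0).round(4), [round(float(np.linalg.norm(P[i]-P[i-1])),4) for i in range(4)])
```

```text
[302.3 270.9] [[0.4004, -0.017], [0.4601, -0.0973], [0.4363, -0.115], [0.377, -0.0348]] [ 0.4184 -0.066   0.02  ] [0.0294, 0.1001, 0.0296, 0.0997]
[232.9 222. ] [[0.5089, 0.1675], [0.5556, 0.1667], [0.5491, 0.0195], [0.5026, 0.0214]] [0.5291 0.0938 0.04  ] [0.1463, 0.0467, 0.1473, 0.0465]
[533. 249.] [[0.5866, -0.547], [0.5867, -0.668], [0.3574, -0.6461], [0.3569, -0.5291]] [ 0.4719 -0.5975  0.02  ] [0.2303, 0.121, 0.2304, 0.117]
[356.  153.3] [[0.6837, -0.1377], [0.745, -0.2356], [0.7101, -0.2552], [0.6493, -0.1577]] [ 0.697  -0.1965  0.02  ] [0.0397, 0.1155, 0.0401, 0.1149]
[419.3 118.8] [[0.7799, -0.3144], [0.8217, -0.3562], [0.7861, -0.3882], [0.7447, -0.3465]] [ 0.7831 -0.3513  0.02  ] [0.0476, 0.0591, 0.0479, 0.0588]
```

View pics/crop.png

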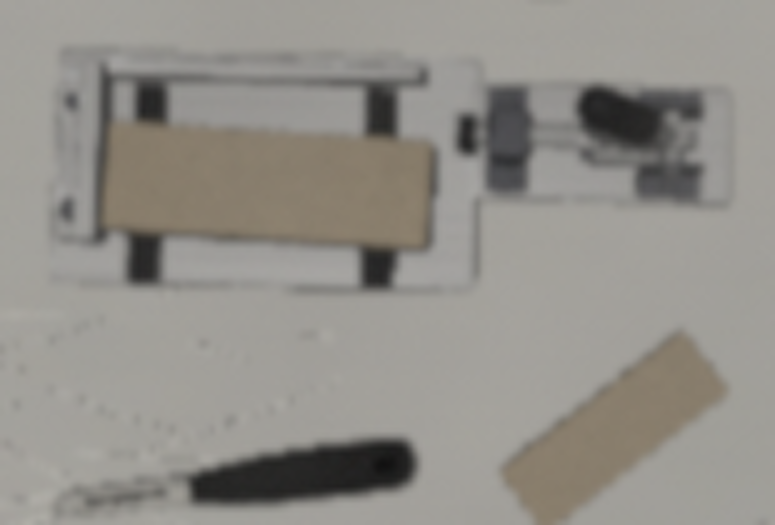

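The crop confirms the target: a tan block on two black bearers, with the end stop at left, the rail on top and the clamp at right. Next I'll fix the holder frame from the bed corners and the rail and stop edges.

Run:
```python
from h import *
import pickle
c=pickle.load(open('top.pkl','rb'))
f=lambda u,v:(u/5+180-.4,v/5+185-.4)
F=[((52,280),8,(-72,101)),((475,289),8,(-72,-101)),((482,62),8,(40,-101)),((733,88),8,(28,-221)),((730,205),8,(-28,-221)),((425,82),28,(25,-74)),((104,240),35,(-54,75)),((106,64),35,(30,75)),
((146,282),14,(-72,55)),((378,287),14,(-72,-55)),((460,134),30,(0,-91))]
W=np.array([ray(c,*f(*a),z/1000)[:2] for a,z,_ in F]); H=np.array([h for *_,h in F])/1000.
use=[0,1,2,3,4,5,6]
A=W[use]-W[use].mean(0);B=H[use]-H[use].mean(0)
th=np.arctan2((B[:,0]*A[:,1]-B[:,1]*A[:,0]).sum(),(B*A).sum())
R=np.array([[np.cos(th),-np.sin(th)],[np.sin(th),np.cos(th)]]); t=W[use].mean(0)-R@H[use].mean(0)
print('holder',t.round(4),np.degrees(th)); print(((W-(H@R.T+t))*1000).round(1))
np.savez('hold.npz',R=R,t=t)
S=np.array([[0.5089, 0.1675], [0.5556, 0.1667], [0.5491, 0.0195], [0.5026, 0.0214]])
print('stone in holder',((S-t)@R*1000).round(1))
print('grip open world',R@[0,-.192+.085*np.sin(np.radians(22))]+t, .03+.085*np.cos(np.radians(22)))
# grip in scene cam
s=pickle.load(open('scene.pkl','rb'))
for L in(.115,.041):
  p=R@[0,-.192+L*np.sin(np.radians(22))]+t; q=[*p,.03+L*np.cos(np.radians(22))]
  print('scene800',proj(s,q)*800/560,'crop',(proj(c,q)-[180,185])*5)
for k,b in(('ramekin',(412,243)),('timer',(308,230))):
  print(k,ray(c,b[0]*.7,b[1]*.7,.03),(R.T@(ray(c,b[0]*.7,b[1]*.7,.03)[:2]-t)*1000).round())
```

```text
holder [0.5569 0.0961] -1.2698486424534083
[[ 0.7 -0.8]
 [ 1.5  1.3]
 [-2.1  0.7]
 [ 0.2  0.7]
 [ 0.1  1.7]
 [-0.6 -0. ]
 [ 0.2 -3.6]
 [-1.7 -0.3]
 [ 0.6 -0.3]
 [ 1.   0.7]
 [ 0.  -0.1]]
stone in holder [[-49.6  70.3]
 [ -2.9  70.5]
 [ -6.1 -76.8]
 [-52.7 -75.9]]
grip open world [ 0.55339121 -0.06398832] 0.10881062763817693
scene800 [[406.67349584 319.19104001]] crop [[594.74737999 101.52211901]]
scene800 [[417.14303552 366.94032296]] crop [[648.65416897 125.39745451]]
ramekin [ 0.65327369 -0.03420575  0.03      ] [  99. -128.]
timer [0.6752598  0.13833593 0.03      ] [117.  45.]
```

Request:
{"name": "send_rows", "arguments": {"increments": "17 36 0 -0.05;35 73 0 -0.1;52 110 0 -0.15;70 146 0 -0.2;87 182 0 -0.25;105 219 0 -0.3;122 255 0 -0.35;140 292 0 -0.388", "claw": -1}}

```text
time: 0.9
position: [0.3279, -0.1965, 0.3033]
tool_rot: [[1.0, -0.025, 0.0], [-0.025, -1.0, 0.001], [0.0, -0.001, -1.0]]
ft_force: [-0.0, -1.3, -0.6]
width: 1.003
```

Request:
{"name": "send_rows", "arguments": {"increments": "17 36 0 0;35 73 0 0;52 110 0 0;70 146 0 0;87 182 0 0;105 219 0 0;122 255 0 0;122 255 0 0"}}

```text
time: 1.7
position: [0.4519, 0.0192, 0.3027]
tool_rot: [[1.0, 0.026, -0.002], [0.026, -0.999, 0.033], [-0.001, -0.033, -0.999]]
ft_force: [0.4, -0.5, -0.5]
width: 0.999
```

```bash
cat > st.py <<'E'
from h import *
s=robot.state(); d=np.load('hold.npz')
h=d['R'].T@(s['position'][:2]-d['t'])*1000
print(s['time'],'pos',s['position'].round(4),'holder xy',h.round(1),'yaw tool y',np.degrees(np.arctan2(s['tool_rot'][1,1],s['tool_rot'][0,1])).round(2),'F',s['ft_force'].round(1),s['width'])
E
python3 st.py
```

```text
1.7 pos [0.4519 0.0192 0.3027] holder xy [-103.3  -79.3] yaw tool y -88.49 F [ 0.4 -0.5 -0.5] 0.9985180168312253
```

Request:
{"name": "send_rows", "arguments": {"increments": "5 35 0 -0.03;10 75 0 -0.048;10 75 0 -0.048;10 75 -40 -0.048;10 75 -80 -0.048;10 75 -120 -0.048;10 75 -120 -0.048;10 75 -120 -0.048"}}

```text
time: 2.5
position: [0.4629, 0.0322, 0.1829]
tool_rot: [[0.999, 0.035, -0.008], [0.036, -0.997, 0.069], [-0.005, -0.069, -0.998]]
ft_force: [-0.4, -0.2, 0.1]
width: 1.002
```

```bash
python3 st.py
```

```text
2.5 pos [0.4629 0.0322 0.1829] holder xy [-92.6 -66. ] yaw tool y -87.98 F [-0.4 -0.2  0.1] 1.0022641584480592
```

```bash
python3 -c "
from h import *
s=robot.state();print(s['q'],s['joint_velocities'],s['effort'],s['wrist_torque']);c=cam('scene');save(cv2.resize(c['color'],(800,600)),'s1.png')"
```

```text
[  1.98377079  12.32762442 -21.36085324  56.61407578   3.94645854
 179.94241935] [ 2.89461208  2.58682283 -2.89024307 -7.31321073  1.54552731  0.02382602] [-4.04250976e-01 -4.74438930e+01  2.99907660e+01 -3.33137121e-01
  2.14349544e-01 -4.87964894e-05] [-0.05611147  0.03335961  0.06247676]
```

View pics/s1.png

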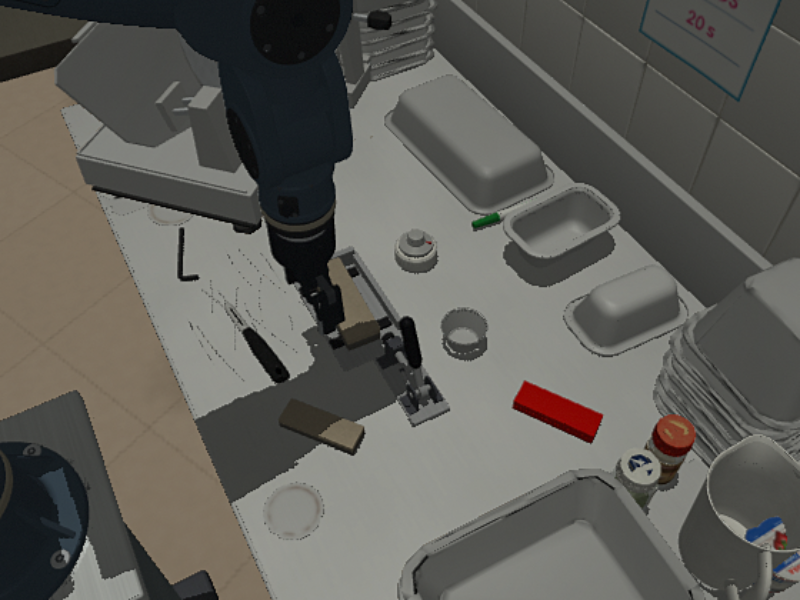

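The scene view shows the arm hovering over the front of the holder at (330,310) with nothing disturbed. Joint 6 has reached its +180° limit, so I'll use the half-turn equivalent, which puts joint 6 near 0.

Request:
{"name": "send_rows", "arguments": {"increments": "0 0 20 0.14;0 0 40 0.28;0 0 40 0.42;0 0 40 0.56;0 0 40 0.7;0 0 40 0.84;0 0 40 0.98;0 0 40 1.12"}}

```text
time: 3.35
position: [0.4638, 0.0324, 0.2245]
tool_rot: [[0.398, 0.915, -0.063], [0.917, -0.397, 0.023], [-0.004, -0.067, -0.998]]
ft_force: [0.3, -0.3, 0.6]
width: 0.999
```

Request:
{"name": "send_rows", "arguments": {"increments": "0 0 0 0.14;0 0 0 0.28;0 0 0 0.42;0 0 0 0.56;0 0 0 0.7;0 0 0 0.84;0 0 0 0.98;0 0 0 1.12"}}

```text
time: 4.15
position: [0.4643, 0.0323, 0.2259]
tool_rot: [[-0.657, 0.753, -0.046], [0.754, 0.655, -0.047], [-0.005, -0.066, -0.998]]
ft_force: [-0.7, -0.1, 0.1]
width: 1.003
```

Request:
{"name": "send_rows", "arguments": {"increments": "0 10 0 0.14;0 20 0 0.28;0 30 0 0.42;0 40 0 0.56;0 50 0 0.7;0 60 0 0.84;0 60 0 0.84;0 60 0 0.84"}}

```text
time: 4.95
position: [0.4645, 0.0922, 0.2268]
tool_rot: [[-1.0, 0.018, 0.005], [0.018, 0.998, -0.066], [-0.006, -0.066, -0.998]]
ft_force: [-0.1, 0.1, 0.4]
width: 1.001
```

```bash
python3 st.py
```

```text
4.95 pos [0.4645 0.0922 0.2268] holder xy [-92.3  -6. ] yaw tool y 88.94 F [-0.1  0.1  0.4] 1.000982143998427
```

Request:
{"name": "send_rows", "arguments": {"increments": "12 4 -40 -0.004;12 4 -80 -0.004;12 4 -105 -0.004;12 4 -120 -0.004;12 4 -130 -0.004;12 4 -139 -0.004;12 4 -139 -0.004"}}

```text
time: 5.65
position: [0.4764, 0.096, 0.0874]
tool_rot: [[-1.0, 0.024, 0.004], [0.023, 0.998, -0.066], [-0.006, -0.066, -0.998]]
ft_force: [0.7, 0.5, 0.2]
width: 0.999
```

```bash
python3 st.py; python3 -c "
from h import *
c=cam('scene');save(cv2.resize(c['color'][160:300,180:330],None,fx=4.5,fy=4.2,interpolation=cv2.INTER_CUBIC),'s2.png')"
```

```text
5.65 pos [0.4764 0.096  0.0874] holder xy [-80.5  -2. ] yaw tool y 88.63 F [0.7 0.5 0.2] 0.9985980774324532
```

View pics/s2.png

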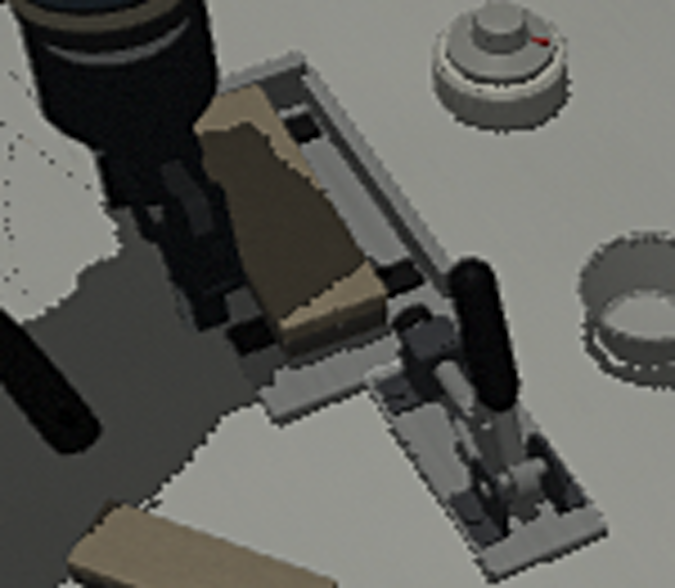

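Run:
```python
from h import *
import pickle
s=pickle.load(open('scene.pkl','rb')); d=np.load('hold.npz')
for z in (.01,.015,.02,.025,.03,.035):
    q=[[*(d['R']@[x/1000,-62/1000]+d['t']),z] for x in(-91,-70)]
    print(z,((proj(s,q)-[180,160])*[4.5,4.2]).round().tolist())
```

```text
0.01 [[200.0, 374.0], [243.0, 357.0]]
0.015 [[199.0, 368.0], [242.0, 351.0]]
0.02 [[198.0, 362.0], [241.0, 345.0]]
0.025 [[197.0, 356.0], [240.0, 339.0]]
0.03 [[196.0, 350.0], [240.0, 333.0]]
0.035 [[195.0, 343.0], [239.0, 326.0]]
```

Request:
{"name": "send_rows", "arguments": {"increments": "0 0 -8 0;4 0 -8 0;8 0 -8 0;12 0 -8 0;15 0 -8 0;18 0 -8 0;21 0 -8 0;24 0 -8 0"}}

```text
time: 6.5
position: [0.5004, 0.096, 0.0799]
tool_rot: [[-1.0, 0.023, 0.004], [0.023, 0.998, -0.066], [-0.005, -0.066, -0.998]]
ft_force: [-3.9, -0.3, 0.8]
width: 1.0
```

Request:
{"name": "send_rows", "arguments": {"increments": "2 0 0 0;4 0 0 0;6 0 0 0;8 0 0 0;10 0 0 0;12 0 0 0;14 0 0 0;16 0 0 0"}}

```text
time: 7.3
position: [0.5167, 0.096, 0.0798]
tool_rot: [[-1.0, 0.023, 0.004], [0.023, 0.998, -0.066], [-0.006, -0.066, -0.998]]
ft_force: [-3.0, 0.3, -0.2]
width: 1.004
```

```bash
python3 st.py
```

```text
7.3 pos [0.5167 0.096  0.0798] holder xy [-40.3  -1. ] yaw tool y 88.66 F [-3.   0.3 -0.2] 1.0042405113097184
```

Pushing takes about 3 N, as expected. I'll go the last few mm to the rail in small steps.

Request:
{"name": "send_rows", "arguments": {"increments": "1 0 0 0;2 0 0 0;3 0 0 0;4 0 0 0;4 0 0 0"}}

```text
time: 7.8
position: [0.5205, 0.096, 0.0798]
tool_rot: [[-1.0, 0.023, 0.004], [0.023, 0.998, -0.066], [-0.005, -0.066, -0.998]]
ft_force: [-4.7, -0.4, 1.9]
width: 1.0
```

Request:
{"name": "send_rows", "arguments": {"increments": "1 0 0 0;2 0 0 0;2 0 0 0"}}

```text
time: 8.1
position: [0.5207, 0.0959, 0.0797]
tool_rot: [[-1.0, 0.023, 0.0], [0.022, 0.998, -0.066], [-0.002, -0.066, -0.998]]
ft_force: [-11.1, 0.5, 6.9]
width: 0.996
```

Request:
{"name": "send_rows", "arguments": {"increments": "1 0 0 0;2 0 0 0;2 0 0 0;2 0 0 0;2 0 0 0"}}

```text
time: 8.6
position: [0.5209, 0.0959, 0.0796]
tool_rot: [[-1.0, 0.022, -0.003], [0.022, 0.998, -0.066], [0.002, -0.066, -0.998]]
ft_force: [-10.1, 1.5, 8.1]
width: 1.0
```

Request:
{"name": "send_rows", "arguments": {"increments": "-3 0 0 0;-10 0 0 0;-25 0 0 0;-25 0 30 0;-25 0 70 0;-25 0 110 0;-25 0 150 0;-25 0 170 0"}}

```text
time: 9.4
position: [0.4969, 0.0961, 0.2533]
tool_rot: [[-1.0, 0.022, 0.002], [0.022, 0.998, -0.065], [-0.004, -0.065, -0.998]]
ft_force: [-0.0, 0.3, -0.4]
width: 1.0
```

Request:
{"name": "send_rows", "arguments": {"increments": "-40 0 0 0;-80 0 0 0;-110 0 0 0;-110 0 0 0", "claw": 1}}

```text
time: 9.8
position: [0.3837, 0.0958, 0.2536]
tool_rot: [[-1.0, 0.022, 0.002], [0.022, 0.998, -0.065], [-0.004, -0.065, -0.998]]
ft_force: [0.8, -0.7, -0.4]
width: 0.331
```

```bash
python3 st.py
python3 - <<'E'
from h import *
c=cam('top'); im=c['color']; d=np.load('hold.npz')
save(cv2.resize(im[185:290,180:335],None,fx=5,fy=5,interpolation=cv2.INTER_CUBIC),'crop2.png')
hsv=cv2.cvtColor(im,cv2.COLOR_RGB2HSV)
m=((hsv[...,1]>50)&(hsv[...,0]<30)).astype(np.uint8); m[245:]=0; m[:190]=0;m[:,:150]=0;m[:,280:]=0
for k in cv2.findContours(m,0,2)[0]:
    if cv2.contourArea(k)>200:
        b=cv2.boxPoints(cv2.minAreaRect(k)); P=np.array([ray(c,*p,.04)[:2] for p in b]); print(((P-d['t'])@d['R']*1000).round(1))
E
```

```text
9.8 pos [0.3837 0.0958 0.2536] holder xy [-173.2   -4.2] yaw tool y 88.75 F [ 0.8 -0.7 -0.4] 0.3306506694715823
[[-24.8  71. ]
 [ 20.2  72.3]
 [ 20.5 -74. ]
 [-24.4 -74.3]]
```

View pics/crop2.png

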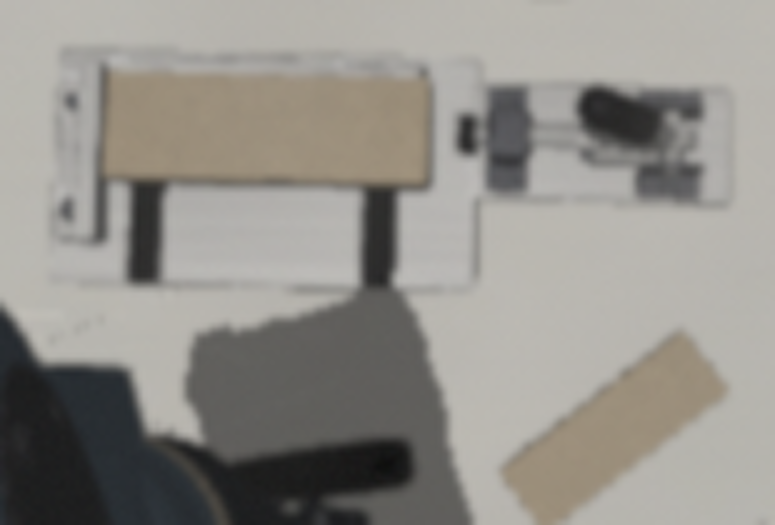

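The stone is now flush (front edge at holder x -24.6, square), the lever is still open and nothing else has moved. Next I'll go to the lever with the fingers shut.

Request:
{"name": "send_rows", "arguments": {"increments": "35 -20 0 0;70 -40 0 0;105 -60 0 0;140 -80 0 0;171 -98 0 0;171 -98 0 0;171 -98 -30 0;171 -98 -30 0", "claw": 1}}

```text
time: 10.65
position: [0.556, -0.0021, 0.2206]
tool_rot: [[-1.0, 0.022, -0.001], [0.022, 0.998, -0.065], [-0.001, -0.065, -0.998]]
ft_force: [-0.2, 0.0, -0.4]
width: 0.0
```

```bash
python3 st.py
```

```text
10.65 pos [ 0.556  -0.0021  0.2206] holder xy [  1.3 -98.3] yaw tool y 88.73 F [-0.2  0.  -0.4] 0.00039367535427370116
```

Request:
{"name": "send_rows", "arguments": {"increments": "-1 0 -25 0;-1 0 -37 0;-1 -8 -37 0;-2 -16 -37 0;-2 -24 -37 0;-2 -31 -37 0;-2 -38 -37 0;-2 -45 -37 0"}}

```text
time: 11.45
position: [0.5542, -0.0479, 0.184]
tool_rot: [[-1.0, 0.022, 0.0], [0.022, 0.998, -0.065], [-0.002, -0.065, -0.998]]
ft_force: [-0.5, 0.6, 0.5]
width: -0.003
```

Request:
{"name": "send_rows", "arguments": {"increments": "0 -6 0 0;0 -12 0 0;0 -18 0 0;-1 -24 0 0;-1 -30 0 0;-1 -36 0 0;-1 -42 -2 0;-1 -48 -3 0"}}

```text
time: 12.25
position: [0.5531, -0.0963, 0.1808]
tool_rot: [[-1.0, 0.022, -0.0], [0.022, 0.998, -0.065], [-0.001, -0.064, -0.998]]
ft_force: [-0.8, 0.9, 0.2]
width: 0.003
```

```bash
python3 st.py;  python3 -c "
from h import *
c=cam('scene');save(cv2.resize(c['color'][140:300,180:350],None,fx=4,fy=3.7,interpolation=cv2.INTER_CUBIC),'s3.png')"
```

```text
12.25 pos [ 0.5531 -0.0963  0.1808] holder xy [   0.4 -192.5] yaw tool y 88.72 F [-0.8  0.9  0.2] 0.0025253286816223296
```

View pics/s3.png

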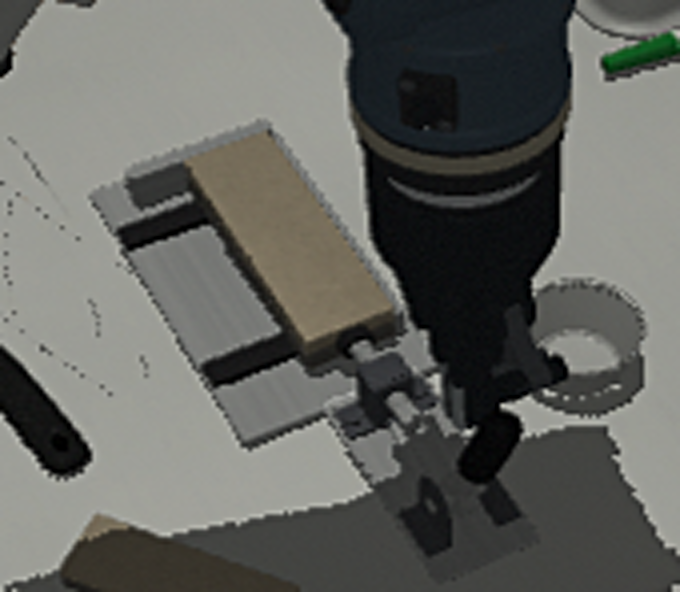

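The lever follows the fingertips: the grip at (490,445) now leans away from the stone. I'll carry on along the arc.

Request:
{"name": "send_rows", "arguments": {"increments": "0 -7 -2 0;0 -13 -5 0;0 -19 -8 0;0 -25 -12 0;-1 -30 -16 0;-1 -35 -20 0;-1 -38 -23 0;-1 -41 -26 0"}}

```text
time: 13.1
position: [0.5521, -0.1384, 0.1545]
tool_rot: [[-1.0, 0.023, -0.0], [0.023, 0.998, -0.065], [-0.001, -0.065, -0.998]]
ft_force: [0.2, -0.1, 3.0]
width: -0.0
```

Request:
{"name": "send_rows", "arguments": {"increments": "0 -2 -3 0;0 -4 -6 0;0 -6 -9 0;0 -8 -12 0;0 -9 -15 0;0 -9 -15 0"}}

```text
time: 13.7
position: [0.5518, -0.1474, 0.1389]
tool_rot: [[-1.0, 0.023, -0.001], [0.023, 0.998, -0.065], [-0.0, -0.065, -0.998]]
ft_force: [-0.1, 0.1, -0.7]
width: 0.001
```

```bash
python3 st.py
```

```text
13.7 pos [ 0.5518 -0.1474  0.1389] holder xy [ 2.000e-01 -2.436e+02] yaw tool y 88.68 F [-0.1  0.1 -0.7] 0.0010667747647715655
```

The force dropped to zero, which suggests the lever snapped. I'll back off upwards and check.

Request:
{"name": "send_rows", "arguments": {"increments": "0 0 20 0;0 0 60 0;0 0 100 0;0 0 140 0;-40 0 140 0;-80 0 140 0;-120 0 140 0;-160 0 140 0"}}

```text
time: 14.5
position: [0.3903, -0.1471, 0.2789]
tool_rot: [[-1.0, 0.023, -0.001], [0.023, 0.998, -0.065], [-0.001, -0.065, -0.998]]
ft_force: [0.1, 0.2, 1.2]
width: 0.001
```

Request:
{"name": "send_rows", "arguments": {"increments": "-20 -45 0 0;-40 -85 0 0;-60 -125 0 0;-60 -125 0 0"}}

```text
time: 14.9
position: [0.3281, -0.2756, 0.2793]
tool_rot: [[-1.0, 0.028, -0.001], [0.028, 0.997, -0.067], [-0.001, -0.067, -0.998]]
ft_force: [0.9, 0.7, -0.5]
width: -0.002
```

```bash
python3 st.py
python3 - <<'E'
from h import *
import pickle
d=np.load('hold.npz'); c=cam('top'); im=c['color']; s=cam('scene')
a=cv2.resize(im[150:265,180:335],(775,575),interpolation=cv2.INTER_CUBIC); save(a,'t4.png')
save(cv2.resize(s['color'][150:300,190:350],(780,600),interpolation=cv2.INTER_CUBIC),'s4.png')
for ang in (1.48,1.73):
  for L in(.041,.115):
    ph=ang-np.radians(22); q=[*(d['R']@[0,-.192-L*np.sin(ph)]+d['t']),.03+L*np.cos(ph)]
    print(ang,L,'top',((proj(c,q)-[180,150])*5).round(),'scene',((proj(s,q)-[190,150])*[4.875,4]).round())
hsv=cv2.cvtColor(im,cv2.COLOR_RGB2HSV)
m=((hsv[...,1]>50)&(hsv[...,0]<30)).astype(np.uint8); m[245:]=0; m[:190]=0;m[:,:150]=0;m[:,280:]=0
for k in cv2.findContours(m,0,2)[0]:
    if cv2.contourArea(k)>200:
        b=cv2.boxPoints(cv2.minAreaRect(k)); P=np.array([ray(c,*p,.04)[:2] for p in b]); print(((P-d['t'])@d['R']*1000).round(1))
o=pickle.load(open('top.pkl','rb'))['color'].astype(int); D=np.abs(im.astype(int)-o).max(2)
print('diff timer,cup,peeler',[float(np.percentile(D[r],95)) for r in(np.s_[145:178,200:232],np.s_[153:188,274:304],np.s_[270:290,190:265])])
E
```

```text
14.9 pos [ 0.3281 -0.2756  0.2793] holder xy [-220.5 -376.7] yaw tool y 88.39 F [ 0.9  0.7 -0.5] -0.001582639226883713
1.48 0.041 top [[759. 309.]] scene [[564. 535.]]
1.48 0.115 top [[920. 302.]] scene [[659. 612.]]
1.73 0.041 top [[764. 312.]] scene [[568. 552.]]
1.73 0.115 top [[929. 311.]] scene [[669. 661.]]
[[-24.9  73.2]
 [ 20.1  74.5]
 [ 20.5 -71.4]
 [-24.3 -71.8]]
diff timer,cup,peeler [8.0, 8.0, 8.0]
```

View pics/t4.png

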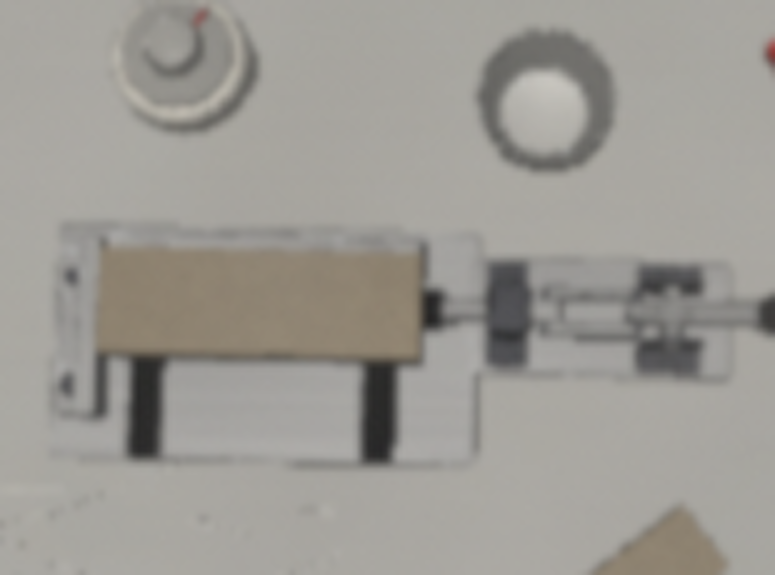

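View pics/s4.png

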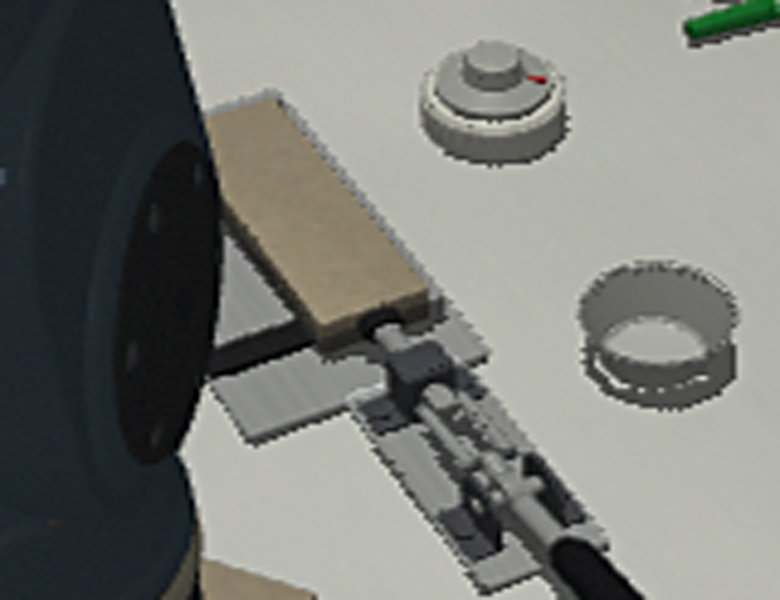

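```bash
python3 -c "
from station import robot
print(robot.sign_off())"
```

```text
the job is handed in; nothing more can be done
None
```

The stone is flush along the rear rail and clamped against the end stop. The job was handed in at about 15 s with the arm clear of everything.

- **Stone:** I pushed it back with both open fingers. It took about 3 N to slide, then I pressed about 10 N against the rail. In the last top view its front edge is at holder x of about -24.6 mm (flush is -25), square to within 0.01 rad. There is no visible gap at the end stop.
- **Clamp:** I then swung the lever over with the shut fingertips. It took about 3 N and the force dropped to zero as it snapped. The grip's position in the scene view matches 1.73 rad, and the pad is on the stone.
- **Bystanders:** the timer, sauce cup and peeler look unchanged between the first and last top views.

**Problems and limits:**
- Joint 6 ran into its limit on the approach, so I turned the gripper half way round. That left the tool tilted about 4° for the rest of the job, and it did no harm.
- The pad's force on the stone can't be read directly; I judged it from the lever being past centre.
- My fit of the holder was about 3.6 mm off at one end-stop corner. The end gap therefore rests on the picture and on the stone having moved about 4 mm along the holder, which fits the stated 4 to 8 mm gap.

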